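# Latch the guard gate of a rotary measuring station

## Robot

A 6-joint arm with a two-finger parallel gripper is mounted at the origin on the work surface. World frame = base frame: x ahead of the robot, y to its left, z up, the work surface at z = 0. Lengths are in m, angles in degrees, forces in N, time in s.
With the tool pointing down it reaches from about 0.4 to 0.825 m from the base axis. Payload 7 kg.
Tool frame: the origin (TCP) lies between the finger pads; the fingertips stand r.tcp_to_tips ahead of it and the grasp point (between the pads) lies 11 mm behind it (r.tcp_to_tips is the distance from the TCP to the fingertips, in m); z points along the fingers, y is the direction in which the jaws open and shut (so a half turn about z gives the same grasp; the last joint's range is limited). The gripper opens to 88 mm and grips with 3 to 60 N. Pads are 19 mm wide; open, the fingers measure 130 mm over their backs; the gripper's body (78 mm by 193 mm) begins 47 mm behind the grasp point.
Start: joints at [80.793, 20.546, 0.682, 0, -70.136, -16.507], TCP at [0.293, 0.608, 0.235] pointing down, gripper open.
Joint ranges: [-176.03, 176.03], [-82.01, 121.73], [-58.28, 71.71], [-173.87, 95.51], [-174.79, -0.11], [-173.66, 173.66]. Speed limits (degrees/s): [136.94, 136.94, 172.46, 180, 180, 180].

## Interface

Orientations are given as [roll, pitch, yaw] about the fixed x, y, z axes, in that order (R = Rz(yaw) Ry(pitch) Rx(roll)).
In Python, from plant import r, vision, nets gives the robot as it stands.
- The arm moves only by the tool move_arm, never from a script. Its arguments are lists of equal length, an entry for each row: "fingers": the opening, from 0 (shut) to 1 (fully open); "xyz": the shift along the tool's x, y, z normalised to -1 to 1, where 1 is 80 mm, a list of three; "roll": the turn about the tool's z normalised to -1 to 1, where 1 is 180 degrees. A call has 1 to 5 rows; each row is the pose to reach, as a shift and turn from the pose measured when the call began, along the tool's axes at that moment, turning the shorter way round; what a row does not reach only later rows make up. A row lasts 1/10 s, in which the tool goes at most 50 mm and 8.59 degrees, less where a joint would pass 70% of its speed; a pose out of reach is approached as far as the arm can. A call with a number of a shift or a turn outside -1 to 1 is refused whole. A call with a gripper value outside its range is refused whole. The fingers move at their own pace and stop on an object; "newtons" is the grip in N (left out, the last holds). Time passes only in rows, so rows that repeat a pose let the fingers close. It gives the time, the measured TCP pose, the force and the opening at its end, in the units of the state.
- r.get_state(): the state, without advancing time (a new reading comes with each control period).
- vision.capture(name): name is "scene" or "top"; returns a dict with "color" (384x512x3 uint8, red, green, blue), "range_z" (384x512 float32, m along the optical axis (not along the pixel's ray), 0 where there is no reading), "fx", "fy", "cx", "cy" (pixels), "rvec" (rotation vector, rad) and "tvec" (3), from world to camera coordinates, as OpenCV has them. Camera axes: x right, y down, z forward; pixel columns grow to the right and rows downward; lengths in m; the calibration is good to about 2 mm. A picture is of the moment at which its call begins.
- r.close_job(): hands the job in, once; it reports no verdict.
Trained networks look in the newest picture that a camera, given by its name, has taken for a name from the list of things; names that differ only in an ending like _2 or _b are one class to them, and where a whole thing is asked for, a point or a joint stands for the part that bears it (a point fixed in the world has none). Each returns a list of dicts, best first, with "confidence" (0 to 1); they miss things now and then, are a little off and sometimes report something else, mostly with a low value. They report only what shows in the picture. A call takes as long as a camera call.
- nets.recognise(camera, thing): "bbox" ([left, top, width, height] in pixels, round what is visible of it).
The state is a dict: "time_s": time; "joints": joint angles; "qd": joint speeds; "joint_torque": joint torques, N m; "tcp_pos": TCP position; "eef_rot": TCP orientation; "contact_force": force on the tool from outside, world axes, zero at the start; "moment": the same for the moment, N m; "gripper_width": finger opening in m.
Only numpy, scipy, OpenCV 4.12 (cv2) and the standard library are available. Lean on these libraries where they do the work, as an engineer would, in place of code of your own. Each camera call takes 0.05 s, during which the arm holds its last target. There are 200 camera calls.

## Task

Shut the clear guard gate of the measuring station: lift its red latch bar by the orange-ended knob, swing the gate in so that the bar passes over the front lug of the yellow keeper and comes up lightly against the keeper's tall back stop, and let the bar drop fully home into the notch so that the gate stays latched when you let go. Never ram, slam or force the bar against the keeper, and leave the chuck key, the ring gauge and the spare spool where they are.

Things in the scene. Friction and masses are not known exactly. Their poses are not given: they have to be found in the camera images.
- station: Fixed measuring station: base plate 300 x 380 x 15 mm, four 30 mm posts 240 mm high, clear panels on three sides, a chuck with wound spool inside (top 223 mm), swing gate in front. Pose varies. Origin on the table in the plane of the shut gate's back face, midway between its sides; +x points from the gate into the station, +y to the hinge side, z up.
- guard_gate (a joint): Opening angle of the gate (rad); 0 = nominally shut, grows as the free edge swings out to the station's -x. Gate 250 mm wide, 20 mm thick, top 235 mm above the table. Light friction keeps it where it is left, but over about the last 20 mm (free edge) a damped spring buffer behind it slowly pushes it out again with about 2 to 5 N, so it opens again unless latched.
- gate_hinge (a point): Point on the gate's vertical hinge axis, 205 mm above the table (height of the latch bar). The axis lies in the gate's outer face; in the station frame at x -20, y +130 mm.
- latch_bar (a joint): Lift angle of the latch bar (rad): 0 = down on its rest, also when home in the notch; grows as the free end is lifted; upper stop 0.17. Falls by its own weight (about 360 g). Red steel bar 8 mm thick, 20 mm high, along the gate's outer face, its own outer face 14 mm off it, pivoted on the gate; swings with the gate. Its free end is 310 mm from the hinge axis and crosses the keeper.
- bar_knob (a point): Grip point: middle of the knob's round knurled neck, 14 mm diameter, 34 mm long, standing square out of the bar's outer face, orange end disc 26 mm diameter beyond. 205 mm along the gate from the hinge axis, 31 mm out from the gate's outer face; 205 mm above the table with the bar down. Grip from above, closing along the gate. Raised 9 mm the bar is level with the lug's top; 25 mm is its stop.
- bar_pivot (a point): The bar's pivot (axis square to the gate): 60 mm from the hinge axis along the gate, 145 mm from the knob, 10 mm out from the gate's outer face, 205 mm above the table. A wire staple spans the bar 130 mm from the hinge axis.
- keeper: Keeper on the outer side of the latch post, axes as the station. Origin: centre of the notch with the yellow jaw at its nominal place, at the level of the resting bar's underside, 195 mm above the table, 296 mm from the hinge axis; gate angle 0 puts the bar there. But the jaw is clamped in slots and sits up to 12 mm either way along x; this pose does not tell where. 10 N on it would shift it.
- jaw_nominal (a point): Same nominal notch centre. The yellow jaw, 12 mm thick, has from outside (-x) inward: front lug 22 mm long whose top is 14 mm above the resting bar's underside; notch 11 mm wide for the 8 mm bar, open at the top; then the rigid back stop, rising 50 mm above the resting bar's underside, higher than the bar can be lifted.
- chuck_key_center (a point): Bystander: T-handled steel chuck key, about 100 mm long with a 110 mm cross bar, lying on the table; centre of its shank, 11 mm up.
- ring_gauge_center (a point): Bystander: steel ring gauge, 64 mm outside, 32 mm bore, 22 mm high, flat on the table; its centre.
- spare_spool_center (a point): Bystander: spare wound spool with steel flanges, 76 mm diameter, 102 mm high with its stub, standing on the table; its centre, 50 mm up.

How it is judged:
By the outcome, as a careful person would: the job done as asked, in the order asked, and still so for the second after the job is handed in, with the robot touching nothing.
It also fails if it takes over 58 s, if anything falls off the work surface, if the arm or the gripper's body presses on something with over 40 N, if the wrist force passes 120 N, or if a joint passes its speed limit or range.

## Working session

There is one attempt and no reset: what is moved stays moved. The work goes in short steps, Python scripts to look and compute and a tool call to move; the robot and the scene stay as the last step left them, time stands still between calls to the robot, and variables do not carry over. Pictures are saved under pics/ and viewed, about 8 in all and at most 12, crops included, and the job is handed in when it is done.

Besides the shell and the picture viewer there is one more tool, called after "Request:" by a JSON object that holds its "name" and its "arguments". move_arm: Moves the arm, as the interface text tells. Scaled input: -1 to 1 covers 80 mm each way for a shift and 180 degrees each way for a turn. Its arguments: {"type":"object","properties":{"fingers":{"type":"array"},"xyz":{"type":"array"},"roll":{"type":"array"},"newtons":{"type":"number"}},"required":["fingers","xyz","roll"]}

```bash
ls; mkdir -p pics; cat > h.py <<'E'
import numpy as np, cv2, pickle
from plant import r, vision, nets
def cap(n):
    c=vision.capture(n); pickle.dump(c,open(f'/tmp/{n}.pkl','wb')); return c
def load(n): return pickle.load(open(f'/tmp/{n}.pkl','rb'))
def cloud(c):
    z=c['range_z']; v,u=np.indices(z.shape)
    P=np.stack([(u-c['cx'])/c['fx']*z,(v-c['cy'])/c['fy']*z,z],-1)
    R=cv2.Rodrigues(np.array(c['rvec'],float))[0]
    W=(P-np.array(c['tvec']).reshape(3))@R
    W[z<=0]=np.nan
    return W
def save(c,fn,box=None,s=1):
    im=c['color'][:,:,::-1]
    if box: x,y,w,h=box; im=im[y:y+h,x:x+w]
    cv2.imwrite(fn,cv2.resize(im,None,fx=s,fy=s,interpolation=cv2.INTER_CUBIC))
E
python3 - <<'E'
from h import *
print(r.get_state(), r.tcp_to_tips)
ims=[]
for n in('scene','top'):
    c=cap(n); print(n,c['fx'],c['rvec'],c['tvec']); save(c,f'pics/{n}1.png',None,1.5)
    for t in ('guard_gate','bar_knob','keeper','latch_bar','gate_hinge'):
        print(t,[(x['bbox'],round(x['confidence'],2)) for x in nets.recognise(n,t)[:2]])
E
```

```text
pics
{'time_s': 0.0, 'joints': array([ 8.07919739e+01,  2.05931745e+01,  6.34849595e-01, -2.05723347e-02,
       -7.01341866e+01, -1.65059722e+01]), 'qd': array([ 0.03031739,  0.07925763,  0.02928071,  0.02341257, -0.0441238 ,
       -0.02472668]), 'joint_torque': array([-1.01523074e-03, -5.82722890e+01,  2.93060213e+01,  6.99709520e+00,
        6.92052490e-03, -1.62214396e-04]), 'tcp_pos': array([0.29269552, 0.60773091, 0.23360978]), 'eef_rot': array([ 1.79905806e+02, -7.74433017e-03, -2.57209984e+01]), 'contact_force': array([-0.13804024, -1.55587698,  0.08017684]), 'moment': array([ 0.02215737,  0.00281621, -0.06198926]), 'gripper_width': 0.08754904825904891} 0.008
scene 435.69040458109697 [ 2.118699    1.19073223 -0.50570179] [-0.35994543 -0.29758484  1.71995147]
guard_gate [([190.6, 132.5, 108.8, 64.3], 0.65)]
bar_knob [([196.1, 141.0, 31.9, 22.7], 0.79)]
keeper [([199.4, 169.9, 27.1, 32.3], 0.63)]
latch_bar [([196.0, 141.2, 32.3, 19.8], 0.53), ([201.4, 171.8, 26.0, 33.6], 0.18)]
gate_hinge [([192.6, 135.4, 105.7, 60.6], 0.94)]
top 499.225454769089 [ 2.16879048 -2.1929701   0.03116682] [0.05663041 0.66500012 1.45611599]
guard_gate [([193.6, 199.4, 116.2, 44.2], 0.95)]
bar_knob [([212.8, 209.8, 96.9, 36.5], 0.9)]
keeper [([326.2, 203.4, 23.5, 25.0], 0.71), ([213.6, 207.6, 97.9, 39.3], 0.7)]
latch_bar [([210.3, 205.5, 100.7, 42.4], 0.86)]
gate_hinge [([195.8, 196.3, 110.0, 50.8], 0.65)]
```

View pics/scene1.png

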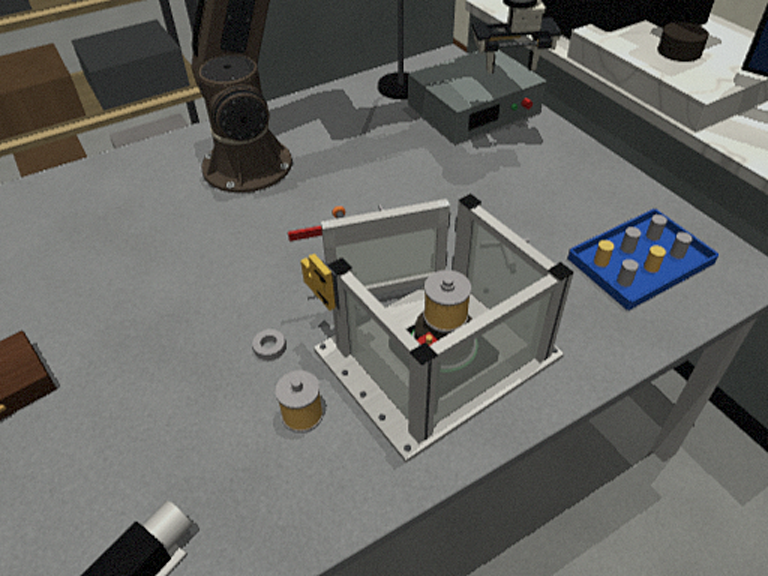

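View pics/top1.png

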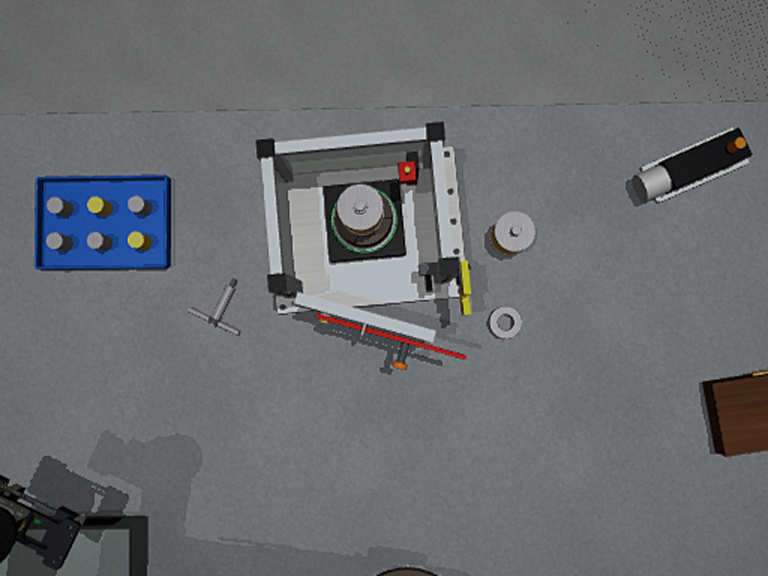

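The top view (1.5x) shows the gate ajar, with the red bar running from (318,317) to (465,357) and the knob at (401,365). The yellow keeper is at (466,288), the chuck key at (215,320), the ring gauge at (505,322) and the spool at (514,232). Next I measure these in world coordinates.

```bash
cat > m.py <<'E'
from h import *
def masks(c):
    hsv=cv2.cvtColor(c['color'],cv2.COLOR_RGB2HSV).astype(int); H,S,V=[hsv[...,i] for i in range(3)]
    return dict(red=((H<6)|(H>174))&(S>160)&(V>70), orange=(H>=7)&(H<18)&(S>150)&(V>90), yellow=(H>=20)&(H<34)&(S>150)&(V>80), black=(V<45), white=(S<45)&(V>150))
def fit(P):
    vx,vy,x0,y0=cv2.fitLine(P[:,:2].astype(np.float32),cv2.DIST_HUBER,0,.001,.001).ravel()
    if vy<0: vx,vy=-vx,-vy
    return np.array([x0,y0]),np.array([vx,vy]),np.degrees(np.arctan2(-vx,vy))
E
python3 - <<'E'
from m import *
for n in('top','scene'):
    c=load(n);W=cloud(c);M=masks(c);z=W[...,2]; print(n)
    near=(W[...,0]>.25)&(W[...,0]<.8)&(abs(W[...,1])<.35)
    for k,zl,zh in(('red',.19,.26),('orange',.18,.26),('yellow',.17,.26),('black',.225,.26),('white',.225,.245)):
        m=(M[k]&near&(z>zl)&(z<zh)).astype(np.uint8)
        nc,lab,st,_=cv2.connectedComponentsWithStats(m)
        for i in range(1,nc):
            if st[i,4]<8: continue
            P=W[lab==i]; o,d,a=fit(P)
            print(k,st[i],'mean',P.mean(0).round(4),'min',P.min(0).round(4),'max',P.max(0).round(4),'dir',d.round(4),'ang',round(a,2))
E
```

```text
top
red [211 209  30  11  84] mean [0.5945 0.1109 0.2142] min [0.5818 0.0744 0.2073] max [0.6081 0.149  0.2197] dir [0.2822 0.9593] ang -16.39
red [243 218  68  22 196] mean [ 0.5568 -0.0184  0.2138] min [ 0.5292 -0.1033  0.2011] max [0.5842 0.0669 0.2208] dir [0.2796 0.9601] ang -16.23
orange [262 241   9   5  32] mean [0.5201 0.0091 0.2148] min [ 0.5147 -0.0013  0.2085] max [0.5254 0.0191 0.2212] dir [0.3036 0.9528] ang -17.67
yellow [307 174   7  36 168] mean [ 0.6499 -0.1037  0.2299] min [ 0.6054 -0.1127  0.1889] max [ 0.6927 -0.0954  0.2503] dir [0.9964 0.0843] ang -85.16
black [293 172  13  13 122] mean [ 0.6847 -0.0751  0.241 ] min [ 0.6685 -0.0916  0.2259] max [ 0.6985 -0.0606  0.2483] dir [-0.7624  0.6471] ang 49.68
black [178 182  13  13 141] mean [0.6606 0.2127 0.2414] min [0.6458 0.198  0.2278] max [0.6762 0.2283 0.2483] dir [-0.7578  0.6525] ang 49.27
white [291 133  11  39 293] mean [ 0.7506 -0.07    0.2342] min [ 0.7009 -0.0818  0.2281] max [ 0.7986 -0.0573  0.2411] dir [0.9964 0.0845] ang -85.15
white [176 134  12  49 366] mean [0.7385 0.2206 0.2341] min [0.6768 0.206
[... 837 characters left out ...]
0.6901 -0.0772  0.2407] min [ 0.6727 -0.0943  0.2252] max [ 0.7046 -0.0605  0.245 ] dir [-0.6461  0.7633] ang 40.25
black [210 180   7   9  18] mean [ 0.6805 -0.109   0.2288] min [ 0.6636 -0.111   0.2251] max [ 0.6952 -0.1071  0.2334] dir [0.9998 0.0173] ang -89.01
white [214 133  85  20 376] mean [0.6027 0.065  0.2339] min [ 0.562  -0.0514  0.2288] max [0.6437 0.1822 0.2381] dir [0.2809 0.9597] ang -16.31
white [315 137  35  27 209] mean [0.7406 0.2211 0.2339] min [0.6761 0.2078 0.2297] max [0.8    0.2368 0.2382] dir [0.997  0.0771] ang -85.58
white [227 181  28  27 232] mean [ 0.7509 -0.0692  0.234 ] min [ 0.7    -0.0823  0.2297] max [ 0.7993 -0.0577  0.2378] dir [0.9965 0.084 ] ang -85.18
```

```bash
cat >> m.py <<'E'
YAW=np.radians(4.8); X=np.array([np.cos(YAW),np.sin(YAW)]); Y=np.array([-X[1],X[0]])
HG=np.array([.629,.1927]); O=HG+.020*X-.130*Y
def st(W): # world->station
    d=W[...,:2]-O; return np.stack([d@X,d@Y,W[...,2]],-1)
def goal(p,yaw,s=None):
    s=s or r.get_state(); a=np.radians(s['eef_rot'][2]); d=np.array(p)-s['tcp_pos']
    x=np.array([np.cos(a),np.sin(a)]);y=np.array([np.sin(a),-np.cos(a)])
    v=np.array([d[:2]@x,d[:2]@y,-d[2]])
    dy=-(yaw-s['eef_rot'][2]); return (v/.08).round(3),round(((dy+180)%360-180)/180,4)
def knob(g,lift=0): # g gate angle rad; grip point world, tool yaw deg
    a=YAW-g; dx=np.array([np.cos(a),np.sin(a)]); dy=np.array([-dx[1],dx[0]])
    p=HG-.205*dy-.031*dx; return np.array([*p,.205+lift]),np.degrees(a)
E
python3 - <<'E'
from m import *
print('O',O,'nominal notch',O-.030*X-.166*Y)
for n in('top','scene'):
    c=load(n);W=cloud(c);M=masks(c);S=st(W)
    m=M['yellow']&(abs(S[...,1]+.166)<.03)&(S[...,2]>.16)
    q=S[m]*1000; print(n,q.min(0).round(1),q.max(0).round(1))
    b=np.round((q[:,0])/3).astype(int)
    for k in np.unique(b): t=q[b==k]; print(k*3,len(t),'z',np.percentile(t[:,2],[5,50,95]).round(0),'y',np.median(t[:,1]).round(1))
save(load('scene'),'pics/k1.png',(175,120,80,100),6)
im=[cv2.resize(load(n)['color'][b[1]:b[1]+60,b[0]:b[0]+50,::-1],None,fx=8,fy=8,interpolation=cv2.INTER_CUBIC) for n,b in(('top',(285,165)),('scene',(188,155)))]
cv2.imwrite('pics/k2.png',np.hstack(im))
print(goal(np.array([*knob(.369)[0][:2],.32]),knob(.369)[1]),knob(.369))
E
```

```text
O [0.65980798 0.06482949] nominal notch [ 0.64380371 -0.10309866]
top [ -69.  -175.2  188.9] [  19.3 -161.2  250.3]
-69 5 z [207. 208. 213.] y -166.5
-66 5 z [206. 209. 209.] y -167.2
-63 5 z [206. 207. 211.] y -167.5
-60 6 z [205. 208. 213.] y -169.1
-57 6 z [205. 208. 213.] y -166.7
-54 5 z [203. 209. 211.] y -166.6
-51 5 z [203. 210. 211.] y -166.0
-48 5 z [193. 206. 209.] y -166.7
-45 4 z [191. 192. 193.] y -167.0
-42 4 z [191. 192. 197.] y -167.3
-39 5 z [191. 191. 194.] y -166.1
-36 7 z [189. 229. 244.] y -166.9
-33 7 z [241. 244. 247.] y -167.6
-30 7 z [242. 243. 245.] y -165.3
-27 5 z [243. 244. 248.] y -167.9
-24 4 z [244. 245. 246.] y -166.8
-21 4 z [243. 245. 246.] y -167.1
-18 7 z [239. 244. 246.] y -168.7
-15 8 z [240. 244. 247.] y -165.4
-12 5 z [242. 244. 247.] y -167.0
-9 5 z [239. 245. 247.] y -167.8
-6 6 z [243. 244. 247.] y -168.6
-3 6 z [243. 246. 247.] y -168.9
0 7 z [242. 244. 248.] y -165.5
3 4 z [241. 246. 248.] y -167.3
6 6 z [232. 243. 246.] y -167.4
9 5 z [243. 245. 247.] y -166.4
12 6 z [240. 243. 247.] y -168.0
15 7 z [241. 243. 249.] y -167.4
18 7 z [240
[... 558 characters left out ...]
12 z [183. 216. 245.] y -173.0
-21 10 z [166. 205. 244.] y -173.8
-18 8 z [181. 197. 242.] y -173.9
-15 17 z [180. 241. 246.] y -171.8
-12 9 z [171. 203. 241.] y -173.4
-9 9 z [187. 242. 244.] y -172.1
-6 10 z [198. 224. 246.] y -173.0
-3 8 z [185. 206. 245.] y -173.7
0 13 z [179. 212. 244.] y -173.6
3 9 z [189. 207. 247.] y -172.5
6 9 z [186. 243. 246.] y -167.4
9 11 z [189. 214. 245.] y -173.4
12 8 z [170. 221. 245.] y -172.4
15 8 z [206. 243. 244.] y -171.8
18 14 z [172. 207. 245.] y -172.5
21 55 z [166. 206. 243.] y -168.9
24 22 z [166. 205. 234.] y -169.7
(array([ 6.073,  5.447, -1.068]), np.float64(-0.0521)) (array([0.54157106, 0.00470484, 0.205     ]), np.float64(-16.342142640327378))
```

View pics/k2.png

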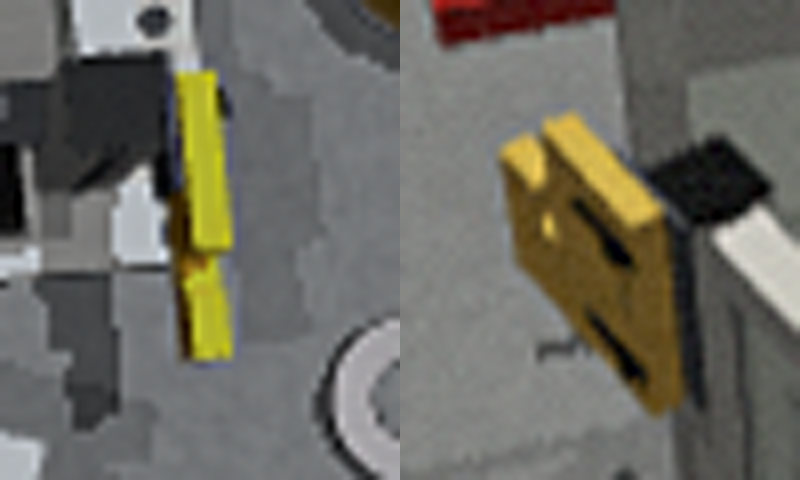

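Request:
{"name": "move_arm", "arguments": {"fingers": [0.7,0.7,0.7], "xyz": [[0,0,-0.6],[0,0,-1],[0,0,-1]], "roll": [0,0,0]}}

```text
time_s: 0.9
tcp_pos: [0.294, 0.6099, 0.3208]
eef_rot: [-179.5, 0.0, -25.7]
contact_force: [0.3, -0.0, -0.6]
gripper_width: 0.0694
```

The jaw crop shows the lug and notch clearly. Its notch centre is at station x ≈ -41 mm in the top view and ≈ -38 mm in the scene view. So the jaw sits about 8–11 mm outward, and the gate should latch at roughly 0.03 rad. Next I fly to above the knob.

Request:
{"name": "move_arm", "arguments": {"fingers": [0.7,0.7,0.7], "xyz": [[0.4,0.36,0],[0.8,0.72,0],[1,0.9,0]], "roll": [0,0,0]}}

```text
time_s: 1.2
tcp_pos: [0.3355, 0.5079, 0.3206]
eef_rot: [-179.5, 0.0, -25.7]
contact_force: [0.1, -0.1, 0.1]
gripper_width: 0.0612
```

Request:
{"name": "move_arm", "arguments": {"fingers": [0.7,0.7,0.7], "xyz": [[0.4,0.36,0],[0.8,0.72,0],[1,0.9,0]], "roll": [0,0,0]}}

```text
time_s: 1.5
tcp_pos: [0.3769, 0.4058, 0.3202]
eef_rot: [-179.4, 0.0, -25.8]
contact_force: [0.1, 1.3, 0.2]
gripper_width: 0.0615
```

Request:
{"name": "move_arm", "arguments": {"fingers": [0.7,0.7,0.7], "xyz": [[0.4,0.36,0],[0.8,0.72,0],[1,0.9,0]], "roll": [0,0,0]}}

```text
time_s: 1.8
tcp_pos: [0.4183, 0.3039, 0.3197]
eef_rot: [-179.4, 0.0, -25.9]
contact_force: [0.0, 0.2, 0.3]
gripper_width: 0.0615
```

Request:
{"name": "move_arm", "arguments": {"fingers": [0.7,0.7,0.7], "xyz": [[0.4,0.36,0],[0.8,0.72,0],[1,0.9,0]], "roll": [0,0,0]}}

```text
time_s: 2.1
tcp_pos: [0.4595, 0.202, 0.3191]
eef_rot: [-179.4, 0.0, -25.9]
contact_force: [-0.6, 0.2, 0.2]
gripper_width: 0.0613
```

Request:
{"name": "move_arm", "arguments": {"fingers": [0.7,0.7,0.7], "xyz": [[0.4,0.36,0],[0.8,0.72,0],[1,0.9,0]], "roll": [0,0,0]}}

```text
time_s: 2.4
tcp_pos: [0.5006, 0.1, 0.3182]
eef_rot: [-179.4, 0.0, -26.0]
contact_force: [0.1, 1.1, 0.2]
gripper_width: 0.0613
```

```bash
python3 - <<'E'
from m import *
k,y=knob(.369); print(goal([k[0],k[1],.32],y), r.get_state()['tcp_pos'],r.get_state()['time_s'],r.get_state()['eef_rot'])
E
```

```text
(array([ 0.983,  0.846, -0.023]), np.float64(-0.0537)) [0.50061589 0.1000225  0.31819242] 2.4 [-1.79395139e+02  1.82382273e-02 -2.60169970e+01]
```

Request:
{"name": "move_arm", "arguments": {"fingers": [0.6,0.6,0.6,0.6,0.6], "xyz": [[0.4,0.36,0],[0.8,0.72,0],[0.983,0.846,0],[0.983,0.846,0],[0.983,0.846,0]], "roll": [-0.025,-0.0537,-0.0537,-0.0537,-0.0537]}}

```text
time_s: 2.9
tcp_pos: [0.5417, 0.0046, 0.3171]
eef_rot: [-179.4, -0.1, -16.4]
contact_force: [-0.4, 0.0, 0.2]
gripper_width: 0.0524
```

```bash
python3 - <<'E'
from m import *
c=cap('top'); s=cap('scene'); 
for cc,n in((c,'top'),(s,'scene')):
    im=cc['color'][:,:,::-1].copy()
    R=np.array(cc['rvec']);K=np.array([[cc['fx'],0,cc['cx']],[0,cc['fy'],cc['cy']],[0,0,1]])
    S=r.get_state()
    for p,col in((knob(.369)[0],(0,255,0)),(S['tcp_pos'],(255,0,255))):
        u=cv2.projectPoints(np.array([p]),R,np.array(cc['tvec'],float),K,None)[0].ravel(); print(n,u.round(1)); cv2.drawMarker(im,tuple(u.round().astype(int).tolist()),col,cv2.MARKER_CROSS,7,1)
    np.save('/tmp/'+n+'.npy',im)
a=np.load('/tmp/top.npy')[170:290,200:350]; b=np.load('/tmp/scene.npy')[90:210,150:270]
z=lambda q:cv2.resize(q,None,fx=2.9,fy=2.9,interpolation=cv2.INTER_CUBIC)
cv2.imwrite('pics/ab.png',np.hstack([z(a),z(b)]))
k,y=knob(.369); print(goal([k[0],k[1],.194],y),S['tcp_pos'],S['eef_rot'])
E
```

```text
top [267.5 234.4]
top [267.5 236.1]
scene [227.3 145.5]
scene [224.8 113.4]
(array([0.004, 0.008, 1.543]), np.float64(0.0001)) [0.54147901 0.00541182 0.31741522] [-1.79391209e+02 -8.23717624e-02 -1.63256127e+01]
```

View pics/ab.png

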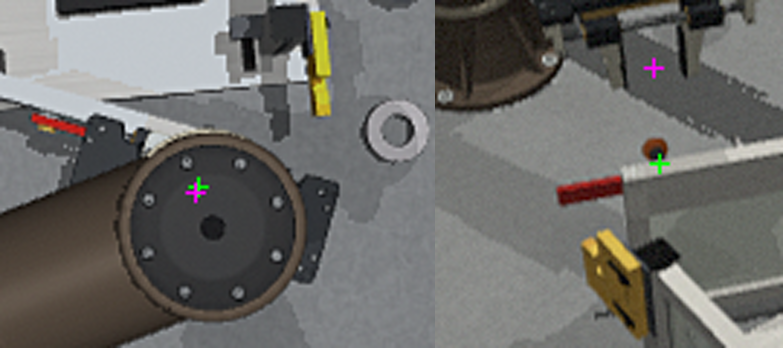

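The two crops show the fingers straddling the knob: the TCP mark is directly above the knob mark in the top view, and the scene view agrees. I descend and check for contact.

Request:
{"name": "move_arm", "arguments": {"fingers": [0.6,0.6,0.6], "xyz": [[0,0,0.4],[0,0,0.8],[0,0,0.8]], "roll": [0,0,0]}}

```text
time_s: 3.3
tcp_pos: [0.5391, 0.0068, 0.2497]
eef_rot: [-179.5, 0.3, -16.3]
contact_force: [-0.2, -0.5, -0.2]
gripper_width: 0.0523
```

Request:
{"name": "move_arm", "arguments": {"fingers": [0.6,0.6,0.6,0.6,0.6], "xyz": [[0,0,0.2],[0,0,0.4],[0,0,0.6],[0,0,0.74],[0,0,0.74]], "roll": [0,0,0,0,0]}}

```text
time_s: 3.8
tcp_pos: [0.5386, 0.0077, 0.1902]
eef_rot: [-179.6, 0.3, -16.2]
contact_force: [0.1, 0.1, -0.0]
gripper_width: 0.0526
```

```bash
python3 - <<'E'
from m import *
s=cap('scene'); S=r.get_state()
save(s,'pics/d1.png',(150,90,140,110),5)
k,y=knob(.369); print(goal([k[0],k[1],.194],y),S['tcp_pos'],S['eef_rot'],S['contact_force'])
E
```

```text
(array([ 0.039,  0.027, -0.037]), np.float64(0.0006)) [0.53914066 0.00763403 0.191054  ] [-179.56563713    0.26678991  -16.22703247] [ 0.66501353 -0.38398039  0.86752388]
```

View pics/d1.png

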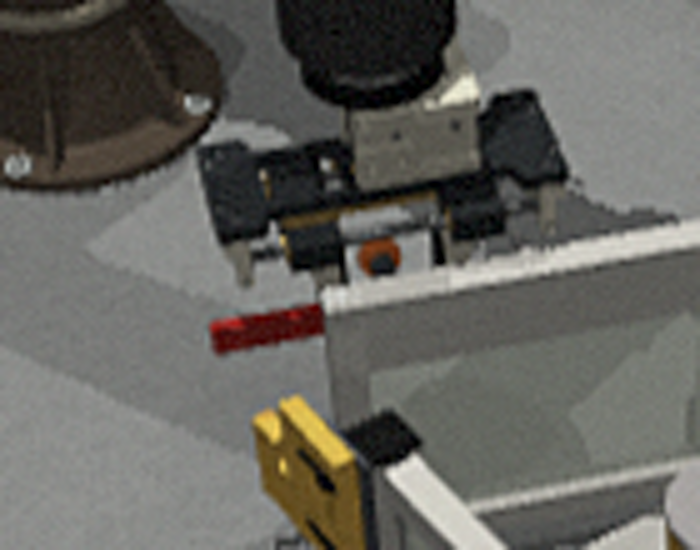

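The knob's orange disc sits between the open fingers at about (378,257), so I make a small correction and close gently.

Request:
{"name": "move_arm", "arguments": {"fingers": [0.6,0.4,0.2,0.1,0.1], "xyz": [[0.03,0.027,-0.03],[0.03,0.027,-0.03],[0.03,0.027,-0.03],[0.03,0.027,-0.03],[0.03,0.027,-0.03]], "roll": [0,0,0,0,0], "newtons": 6}}

```text
time_s: 4.35
tcp_pos: [0.5408, 0.0048, 0.1936]
eef_rot: [-179.6, 0.3, -16.2]
contact_force: [1.4, 0.7, 0.6]
gripper_width: 0.0262
```

Request:
{"name": "move_arm", "arguments": {"fingers": [0,0,0,0,0], "xyz": [[0,0,0],[0,0,0],[0,0,0],[0,0,0],[0,0,0]], "roll": [0,0,0,0,0]}}

```text
time_s: 4.85
tcp_pos: [0.5403, 0.0042, 0.1936]
eef_rot: [-179.6, 0.3, -16.2]
contact_force: [-2.7, -5.4, 1.3]
gripper_width: 0.0138
```

Request:
{"name": "move_arm", "arguments": {"fingers": [0,0,0,0,0], "xyz": [[0,0,0],[0,0,0],[0,0,0],[0,0,0],[0,0,0]], "roll": [0,0,0,0,0]}}

```text
time_s: 5.35
tcp_pos: [0.5403, 0.0041, 0.1935]
eef_rot: [-179.6, 0.3, -16.2]
contact_force: [-1.7, -2.9, 2.5]
gripper_width: 0.0136
```

Request:
{"name": "move_arm", "arguments": {"fingers": [0,0,0,0,0], "xyz": [[0,0.008,0],[0,0.008,-0.05],[0,0.008,-0.1],[0,0.008,-0.15],[0,0.004,-0.2]], "roll": [0,0,0,0,0], "newtons": 25}}

```text
time_s: 5.85
tcp_pos: [0.5406, 0.0048, 0.2094]
eef_rot: [-179.5, 0.3, -16.2]
contact_force: [2.3, 5.6, -7.3]
gripper_width: 0.013
```

```bash
cat > g.py <<'E'
from m import *
import sys
def gate_angle(W=None):
    c=cap('top'); W=cloud(c);M=masks(c);z=W[...,2];S=st(W)
    # bar tip
    m=M['red']&(z>.19)&(z<.28)&(W[...,0]>.25)&(W[...,0]<.68)&(abs(W[...,1])<.35)
    P=W[m]; 
    if len(P)<10: return None
    near=P[P[:,1]>.0] if 0 else P
    d=P[:,:2]-HG; rad=np.hypot(*d.T)
    ang=np.arctan2(-(d@X), -(d@Y)) # outward
    ang2=ang-np.arcsin(.010/rad)
    f=rad>.25
    return len(P), np.median(ang2).round(4), (f.sum(), np.median(ang2[f]).round(4), P[f][:,2].mean().round(4)) if f.any() else None
if __name__=='__main__':
    S=r.get_state(); print(S['time_s'],S['tcp_pos'].round(4),S['eef_rot'].round(2),'F',S['contact_force'].round(1),'w',S['gripper_width'].round(4))
    print(gate_angle())
    # tool->gate angle from tcp
    d=S['tcp_pos'][:2]-HG; a=np.arctan2(-(d@X),-(d@Y))-np.arctan2(.031,.205); print('gate from tcp',a.round(4),'rad',np.hypot(*d).round(4))
    l=S['tcp_pos'][2]-.194
    for t in map(float,sys.argv[1:]):
        k,y=knob(t,l); print(t,goal([k[0],k[1],S['tcp_pos'][2]],y,S))
E
python3 g.py .32 .25 .2
```

```text
Traceback (most recent call last):
  File "g.py", line 16, in <module>
    S=r.get_state(); print(S['time_s'],S['tcp_pos'].round(4),S['eef_rot'].round(2),'F',S['contact_force'].round(1),'w',S['gripper_width'].round(4))
                                                                                                                       ^^^^^^^^^^^^^^^^^^^^^^^^
AttributeError: 'float' object has no attribute 'round'
```

```bash
sed -i "s/S\['gripper_width'\].round(4)/round(S['gripper_width'],4)/" g.py; python3 g.py .369 .30 .22
```

```text
5.85 [0.5406 0.0048 0.2094] [-179.54    0.31  -16.23] F [ 2.3  5.6 -7.3] w 0.013
(64, np.float64(0.3723), None)
gate from tcp 0.3735 rad 0.2076
0.369 (array([ 0.012, -0.002, -0.   ]), np.float64(0.0006))
0.3 (array([ 0.19 ,  0.019, -0.   ]), np.float64(-0.0213))
0.22 (array([ 0.397,  0.028, -0.   ]), np.float64(-0.0468))
```

Request:
{"name": "move_arm", "arguments": {"fingers": [0,0,0,0,0], "xyz": [[0.06,0.004,0],[0.14,0.011,0],[0.23,0.018,0],[0.31,0.022,0],[0.397,0.024,0]], "roll": [-0.007,-0.015,-0.026,-0.036,-0.0468]}}

```text
time_s: 6.4
tcp_pos: [0.5705, -0.0064, 0.2096]
eef_rot: [-179.6, 0.3, -7.7]
contact_force: [-0.2, 0.3, -4.5]
gripper_width: 0.0135
```

```bash
python3 g.py .17 .12 .1
```

```text
6.4 [ 0.5705 -0.0064  0.2096] [-179.55    0.29   -7.68] F [-0.2  0.3 -4.5] w 0.0135
(59, np.float64(0.2253), None)
gate from tcp 0.2195 rad 0.2075
0.17 (array([ 0.128,  0.014, -0.   ]), np.float64(-0.0152))
0.12 (array([ 0.257,  0.024, -0.   ]), np.float64(-0.0311))
0.1 (array([ 0.309,  0.026, -0.   ]), np.float64(-0.0375))
```

Request:
{"name": "move_arm", "arguments": {"fingers": [0,0,0,0], "xyz": [[0.04,0.005,0],[0.08,0.009,0],[0.1,0.011,0],[0.1,0.011,0]], "roll": [-0.005,-0.01,-0.012,-0.012]}}

```text
time_s: 6.85
tcp_pos: [0.5794, -0.0088, 0.2094]
eef_rot: [-179.6, 0.3, -5.4]
contact_force: [-0.8, -0.0, -4.3]
gripper_width: 0.0133
```

```bash
cat > v.py <<'E'
from m import *
import sys
c=cap('scene'); W=cloud(c);M=masks(c); m=M['red']&(W[...,2]>.17)&(W[...,2]<.3)&(W[...,0]>.4)&(W[...,1]<.1)&(W[...,0]<.68)
P=st(W[m])*1000; d=130-P[:,1]; print(len(P),'dist along',d.min().round(),d.max().round())
for lo in range(240,315,10):
    q=P[(d>=lo)&(d<lo+10)]
    if len(q): print(lo,len(q),'x',np.median(q[:,0]).round(1),'z',q[:,2].min().round(1),np.median(q[:,2]).round(1),q[:,2].max().round(1))
save(c,sys.argv[1],(165,110,100,85),7)
E
python3 v.py pics/e1.png; python3 g.py .13 .09 .07
```

```text
118 dist along 168.0 304.0
240 8 x -68.5 z 222.2 233.9 237.5
250 22 x -69.0 z 219.7 230.5 237.6
260 11 x -72.8 z 230.5 236.7 240.2
270 11 x -73.1 z 221.8 237.1 238.6
280 8 x -75.5 z 224.0 238.8 241.3
290 21 x -75.3 z 226.0 237.2 242.5
300 8 x -77.3 z 227.2 233.2 240.9
6.9 [ 0.5793 -0.0088  0.2095] [-179.58    0.24   -5.41] F [-0.5 -0.5 -4.7] w 0.0135
(61, np.float64(0.1808), None)
gate from tcp 0.1755 rad 0.2075
0.13 (array([ 0.117,  0.012, -0.   ]), np.float64(-0.0153))
0.09 (array([ 0.221,  0.021, -0.   ]), np.float64(-0.0281))
0.07 (array([ 0.273,  0.023, -0.   ]), np.float64(-0.0344))
```

View pics/e1.png

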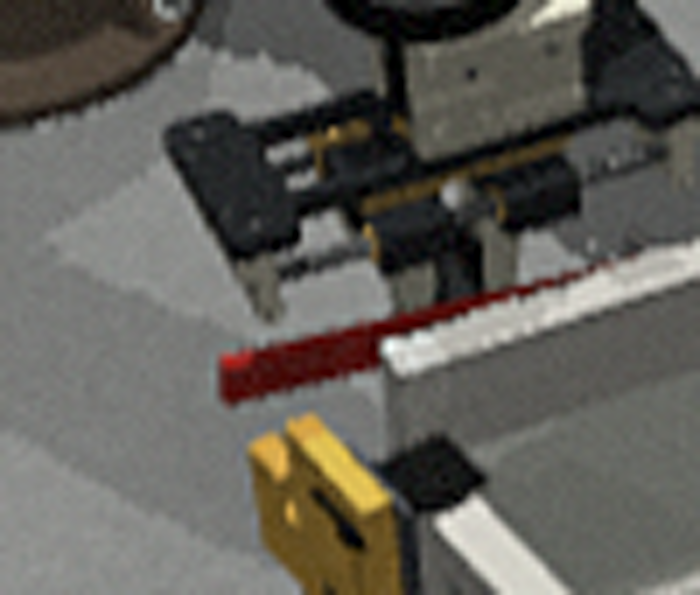

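The crop shows the bar end at (230,380), raised clear above the keeper and still outside it. Its underside is at about 220 mm against the lug top at 209 mm. Next I bring it over the lug.

Request:
{"name": "move_arm", "arguments": {"fingers": [0,0,0,0,0], "xyz": [[0.05,0.005,0],[0.1,0.01,0],[0.15,0.014,0],[0.2,0.018,0],[0.22,0.02,0]], "roll": [-0.006,-0.013,-0.019,-0.025,-0.028]}}

```text
time_s: 7.45
tcp_pos: [0.5971, -0.0123, 0.2094]
eef_rot: [-179.6, 0.2, -0.3]
contact_force: [-1.6, -2.3, -4.4]
gripper_width: 0.0131
```

```bash
python3 v.py pics/e2.png; python3 g.py .07 .06 .05 .04
```

```text
95 dist along 157.0 308.0
240 9 x -49.0 z 219.8 233.5 235.0
250 9 x -46.9 z 219.4 233.1 238.0
260 9 x -48.4 z 223.7 235.5 238.4
270 10 x -49.0 z 229.7 237.3 238.7
280 7 x -52.3 z 236.2 238.9 239.6
290 9 x -51.7 z 223.2 237.8 240.9
300 11 x -50.0 z 230.7 238.6 242.7
7.5 [ 0.5972 -0.0123  0.2094] [-179.58    0.2    -0.3 ] F [ 0.1 -2.9 -4.8] w 0.0132
None
gate from tcp 0.0876 rad 0.2074
0.07 (array([ 0.045,  0.005, -0.   ]), np.float64(-0.0061))
0.06 (array([ 0.071,  0.008, -0.   ]), np.float64(-0.0092))
0.05 (array([ 0.097,  0.011, -0.   ]), np.float64(-0.0124))
0.04 (array([ 0.123,  0.014, -0.   ]), np.float64(-0.0156))
```

Request:
{"name": "move_arm", "arguments": {"fingers": [0,0,0,0,0], "xyz": [[0.02,0.002,0],[0.04,0.003,0],[0.06,0.005,0],[0.075,0.006,0],[0.08,0.007,0]], "roll": [-0.003,-0.005,-0.008,-0.01,-0.0105]}}

```text
time_s: 8.05
tcp_pos: [0.6026, -0.0131, 0.209]
eef_rot: [-179.6, 0.3, 1.5]
contact_force: [-3.8, -2.8, -4.7]
gripper_width: 0.0132
```

```bash
python3 v.py pics/e3.png; python3 g.py .05 .04 .03
```

```text
79 dist along 168.0 309.0
240 4 x -40.1 z 232.3 234.8 236.6
250 10 x -40.7 z 223.9 235.4 236.6
260 9 x -40.8 z 228.2 234.1 238.6
270 7 x -42.0 z 234.3 236.2 238.7
280 3 x -44.8 z 237.6 238.8 239.1
290 5 x -44.7 z 237.5 238.4 239.3
300 13 x -42.4 z 226.1 237.5 241.4
8.1 [ 0.6028 -0.0131  0.209 ] [-179.6     0.27    1.54] F [-4.3 -2.6 -3.8] w 0.0131
None
gate from tcp 0.0603 rad 0.2075
0.05 (array([ 0.027,  0.002, -0.   ]), np.float64(-0.0022))
0.04 (array([ 0.053,  0.005, -0.   ]), np.float64(-0.0054))
0.03 (array([ 0.078,  0.009, -0.   ]), np.float64(-0.0085))
```

View pics/e3.png

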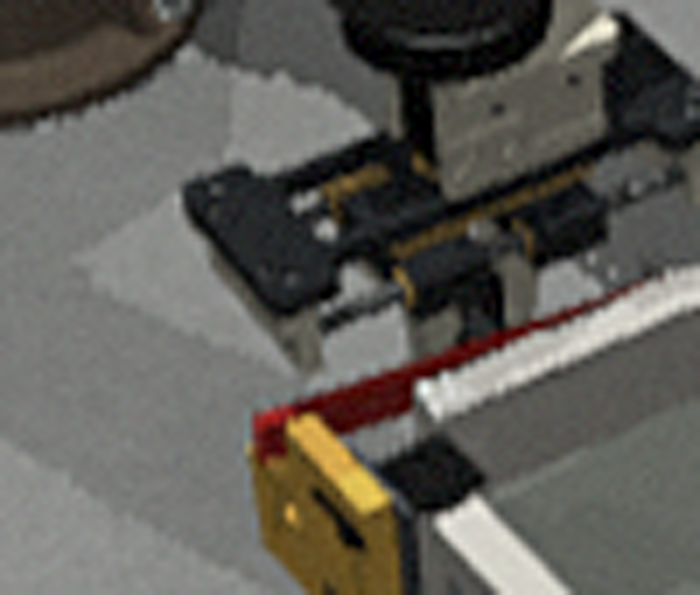

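The bar is over the lug with its tip at (265,430), just in front of the back stop. The buffer force of about 4 N is already felt, so I continue in small force-watched steps.

Request:
{"name": "move_arm", "arguments": {"fingers": [0,0,0,0], "xyz": [[0.012,0.001,0],[0.024,0.002,0],[0.035,0.003,0],[0.035,0.003,0]], "roll": [-0.001,-0.002,-0.003,-0.003]}}

```text
time_s: 8.55
tcp_pos: [0.6054, -0.0135, 0.2089]
eef_rot: [-179.6, 0.3, 2.1]
contact_force: [-4.7, -3.9, -4.5]
gripper_width: 0.0132
```

Request:
{"name": "move_arm", "arguments": {"fingers": [0,0,0], "xyz": [[0.008,0.001,0],[0.016,0.001,0],[0.016,0.001,0]], "roll": [-0.001,-0.002,-0.002]}}

```text
time_s: 8.85
tcp_pos: [0.6065, -0.0136, 0.2089]
eef_rot: [-179.6, 0.3, 2.5]
contact_force: [-4.1, -2.8, -5.2]
gripper_width: 0.0128
```

```bash
python3 g.py .04 .03
```

```text
8.85 [ 0.6065 -0.0136  0.2089] [-179.61    0.32    2.46] F [-4.1 -2.8 -5.2] w 0.0128
None
gate from tcp 0.0422 rad 0.2075
0.04 (array([ 0.006, -0.001, -0.   ]), np.float64(-0.0002))
0.03 (array([ 0.032,  0.002, -0.   ]), np.float64(-0.0034))
```

Request:
{"name": "move_arm", "arguments": {"fingers": [0,0,0], "xyz": [[0.006,0,0],[0.012,0.001,0],[0.012,0.001,0]], "roll": [-0.001,-0.001,-0.001]}}

```text
time_s: 9.2
tcp_pos: [0.6073, -0.0137, 0.2087]
eef_rot: [-179.6, 0.3, 2.6]
contact_force: [-4.1, -2.5, -4.5]
gripper_width: 0.0131
```

```bash
python3 g.py .03 .025; python3 v.py pics/e4.png
```

```text
9.2 [ 0.6073 -0.0137  0.2087] [-179.62    0.35    2.65] F [-4.1 -2.5 -4.5] w 0.0131
None
gate from tcp 0.0385 rad 0.2075
0.03 (array([ 0.022,  0.001, -0.   ]), np.float64(-0.0024))
0.025 (array([ 0.035,  0.003, -0.   ]), np.float64(-0.004))
74 dist along 161.0 311.0
240 7 x -35.8 z 231.5 232.9 234.6
250 5 x -35.2 z 234.3 235.3 235.8
260 9 x -35.4 z 224.3 234.2 237.3
270 7 x -36.6 z 226.7 236.5 238.1
280 5 x -35.4 z 237.6 238.0 239.2
300 12 x -35.9 z 227.3 236.4 245.3
310 1 x -34.6 z 229.3 229.3 229.3
```

Request:
{"name": "move_arm", "arguments": {"fingers": [0,0,0], "xyz": [[0.005,0,0],[0.01,0.001,0],[0.01,0.001,0]], "roll": [-0.0005,-0.001,-0.001]}}

```text
time_s: 9.6
tcp_pos: [0.6075, -0.0138, 0.2087]
eef_rot: [-179.6, 0.4, 2.8]
contact_force: [-5.3, -2.2, -2.7]
gripper_width: 0.0131
```

```bash
python3 g.py .03
```

```text
9.6 [ 0.6075 -0.0138  0.2087] [-179.62    0.41    2.83] F [-5.3 -2.2 -2.7] w 0.0131
None
gate from tcp 0.0372 rad 0.2076
0.03 (array([ 0.019, -0.   , -0.   ]), np.float64(-0.0014))
```

Request:
{"name": "move_arm", "arguments": {"fingers": [0,0,0], "xyz": [[0.005,0,0],[0.01,0,0],[0.01,0,0]], "roll": [0,0,0]}}

```text
time_s: 9.95
tcp_pos: [0.6076, -0.0137, 0.2087]
eef_rot: [-179.6, 0.5, 2.8]
contact_force: [-7.4, -2.9, -1.6]
gripper_width: 0.013
```

```bash
python3 g.py .03
```

```text
9.95 [ 0.6076 -0.0137  0.2087] [-179.62    0.49    2.84] F [-7.4 -2.9 -1.6] w 0.013
None
gate from tcp 0.0372 rad 0.2075
0.03 (array([ 0.019,  0.   , -0.   ]), np.float64(-0.0013))
```

Two 0.8 mm steps now give almost no motion while the force rises by about 3 N, so the bar is lightly against the back stop (about 2 N at the jaw). I lower the bar along the stop.

Request:
{"name": "move_arm", "arguments": {"fingers": [0,0,0,0,0], "xyz": [[0.004,0.001,0.02],[0.004,0.002,0.04],[0.004,0.003,0.06],[0.004,0.004,0.08],[0.004,0.004,0.08]], "roll": [0,0,0,0,0]}}

```text
time_s: 10.5
tcp_pos: [0.6075, -0.0142, 0.2025]
eef_rot: [-179.6, 0.5, 2.8]
contact_force: [-4.6, -4.3, -2.9]
gripper_width: 0.0137
```

```bash
python3 g.py .0372; python3 v.py pics/f1.png
```

```text
10.5 [ 0.6075 -0.0142  0.2025] [-179.63    0.51    2.84] F [-4.6 -4.3 -2.9] w 0.0137
None
gate from tcp 0.037 rad 0.208
0.0372 (array([ 0.001, -0.009, -0.   ]), np.float64(0.001))
47 dist along 229.0 312.0
240 6 x -36.9 z 210.2 224.4 226.0
250 12 x -33.7 z 211.8 225.4 228.3
260 11 x -34.7 z 211.0 225.5 227.4
270 5 x -37.2 z 226.4 226.9 228.3
300 7 x -36.2 z 217.9 227.2 231.7
310 4 x -34.5 z 215.1 224.3 230.2
```

View pics/f1.png

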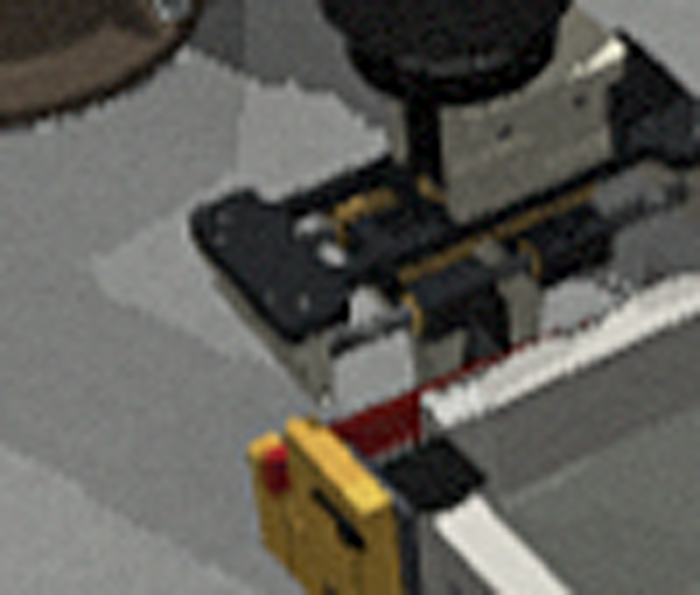

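The bar's red end at (275,465) has entered the notch, right in front of the stop. I keep lowering.

Request:
{"name": "move_arm", "arguments": {"fingers": [0,0,0,0], "xyz": [[0.004,0.003,0.02],[0.004,0.005,0.04],[0.004,0.006,0.055],[0.004,0.006,0.055]], "roll": [0,0,0,0]}}

```text
time_s: 11.0
tcp_pos: [0.6076, -0.0144, 0.1986]
eef_rot: [-179.6, 0.5, 2.8]
contact_force: [-6.7, -2.0, 0.1]
gripper_width: 0.0132
```

```bash
python3 g.py .0372
```

```text
11.0 [ 0.6076 -0.0144  0.1986] [-179.6     0.51    2.85] F [-6.7 -2.   0.1] w 0.0132
None
gate from tcp 0.0368 rad 0.2082
0.0372 (array([ 0.001, -0.011, -0.   ]), np.float64(0.001))
```

Request:
{"name": "move_arm", "arguments": {"fingers": [0,0,0,0], "xyz": [[0,0.001,0.015],[0,0.001,0.03],[0,0.002,0.045],[0,0.002,0.045]], "roll": [0,0,0,0]}}

```text
time_s: 11.45
tcp_pos: [0.6076, -0.0145, 0.1958]
eef_rot: [-179.6, 0.5, 2.9]
contact_force: [-6.3, -2.8, 0.6]
gripper_width: 0.0129
```

```bash
python3 g.py .0372
```

```text
11.45 [ 0.6076 -0.0145  0.1958] [-179.58    0.47    2.85] F [-6.3 -2.8  0.6] w 0.0129
None
gate from tcp 0.0368 rad 0.2083
0.0372 (array([ 0.001, -0.012, -0.   ]), np.float64(0.001))
```

Request:
{"name": "move_arm", "arguments": {"fingers": [0,0,0,0], "xyz": [[0,0,0.01],[0,0,0.02],[0,0,0.025],[0,0,0.025]], "roll": [0,0,0,0]}}

```text
time_s: 11.9
tcp_pos: [0.6076, -0.0145, 0.1947]
eef_rot: [-179.6, 0.4, 2.9]
contact_force: [-6.2, -1.7, 1.7]
gripper_width: 0.0127
```

```bash
python3 g.py .0372;  python3 v.py pics/f2.png
```

```text
11.9 [ 0.6076 -0.0145  0.1947] [-179.57    0.43    2.86] F [-6.2 -1.7  1.7] w 0.0127
None
gate from tcp 0.0366 rad 0.2083
0.0372 (array([ 0.   , -0.012, -0.   ]), np.float64(0.001))
35 dist along 246.0 311.0
240 3 x -37.0 z 215.0 215.1 215.4
250 8 x -33.5 z 211.4 215.5 220.0
260 10 x -34.7 z 210.6 215.3 216.8
270 1 x -37.5 z 214.6 214.6 214.6
300 11 x -37.0 z 198.7 213.9 216.8
310 2 x -33.8 z 204.7 206.1 207.5
```

View pics/f2.png

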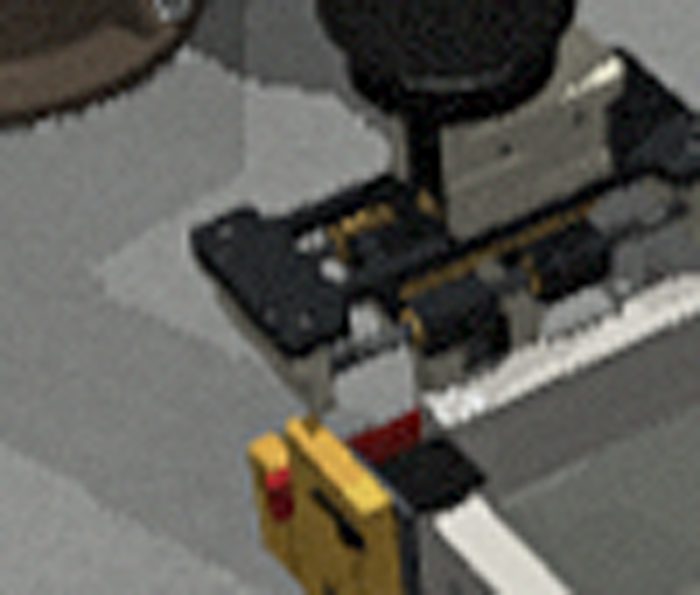

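The bar end now sits low in the notch at (278,490), with its top at about 215 mm, which matches home. I open the fingers without moving the arm.

Request:
{"name": "move_arm", "arguments": {"fingers": [0.2,0.3,0.45,0.5,0.5], "xyz": [[0,0,0],[0,0,0],[0,0,0],[0,0,0],[0,0,0]], "roll": [0,0,0,0,0]}}

```text
time_s: 12.5
tcp_pos: [0.608, -0.0143, 0.1949]
eef_rot: [-179.6, 0.4, 2.9]
contact_force: [0.6, 0.4, -0.8]
gripper_width: 0.0418
```

```bash
python3 g.py .0372;  python3 v.py pics/f3.png
```

```text
12.5 [ 0.608  -0.0143  0.1949] [-179.56    0.38    2.87] F [ 0.6  0.4 -0.8] w 0.0418
None
gate from tcp 0.0348 rad 0.208
0.0372 (array([-0.005, -0.01 , -0.   ]), np.float64(0.0011))
37 dist along 243.0 311.0
240 4 x -38.2 z 210.0 213.5 214.8
250 9 x -37.3 z 207.1 213.0 216.3
260 9 x -38.5 z 209.2 213.9 215.4
270 1 x -37.9 z 214.1 214.1 214.1
300 12 x -39.6 z 195.4 212.0 215.5
310 2 x -38.0 z 208.9 210.3 211.6
```

The buffer has pushed the bar about 2–3 mm out against the lug, where it holds. I withdraw straight up and back away.

Request:
{"name": "move_arm", "arguments": {"fingers": [0.5,0.5,0.5,0.5,0.5], "xyz": [[0,0,-0.15],[0,0,-0.4],[0,0,-0.7],[0,0,-1],[0,0,-1]], "roll": [0,0,0,0,0]}}

```text
time_s: 13.1
tcp_pos: [0.6103, -0.015, 0.2797]
eef_rot: [-179.6, 0.0, 2.9]
contact_force: [1.0, 0.1, 0.3]
gripper_width: 0.0439
```

Request:
{"name": "move_arm", "arguments": {"fingers": [0.5,0.5,0.5], "xyz": [[-0.3,0,-0.3],[-0.6,0,-0.6],[-1,0,-0.8]], "roll": [0,0,0]}}

```text
time_s: 13.4
tcp_pos: [0.5305, -0.0197, 0.3453]
eef_rot: [-179.6, -0.1, 2.9]
contact_force: [-0.7, 0.2, 0.0]
gripper_width: 0.0436
```

Request:
{"name": "move_arm", "arguments": {"fingers": [0.5,0.5,0.5], "xyz": [[-0.4,0.4,0],[-0.8,0.8,0],[-1,1,0]], "roll": [0,0,0]}}

```text
time_s: 13.7
tcp_pos: [0.4523, -0.1051, 0.3457]
eef_rot: [-179.6, -0.2, 2.9]
contact_force: [1.2, -0.4, 0.3]
gripper_width: 0.0436
```

```bash
python3 g.py; python3 v.py pics/z1.png; python3 - <<'E'
from m import *
c=load('top'); save(c,'pics/z2.png',(110,100,260,170),3)
E
```

```text
13.7 [ 0.4523 -0.1051  0.3457] [-1.7957e+02 -1.6000e-01  2.8700e+00] F [ 1.2 -0.4  0.3] w 0.0436
(287, np.float64(0.0461), (np.int64(66), np.float64(0.0441), np.float64(0.2142)))
gate from tcp 0.4691 rad 0.3462
36 dist along 245.0 311.0
240 5 x -37.8 z 213.4 214.7 216.2
250 8 x -37.0 z 207.0 214.1 214.6
260 10 x -38.9 z 208.4 213.2 215.7
270 2 x -39.0 z 211.7 213.9 216.0
300 9 x -40.1 z 203.4 211.6 216.6
310 2 x -39.0 z 202.8 209.1 215.3
```

View pics/z2.png

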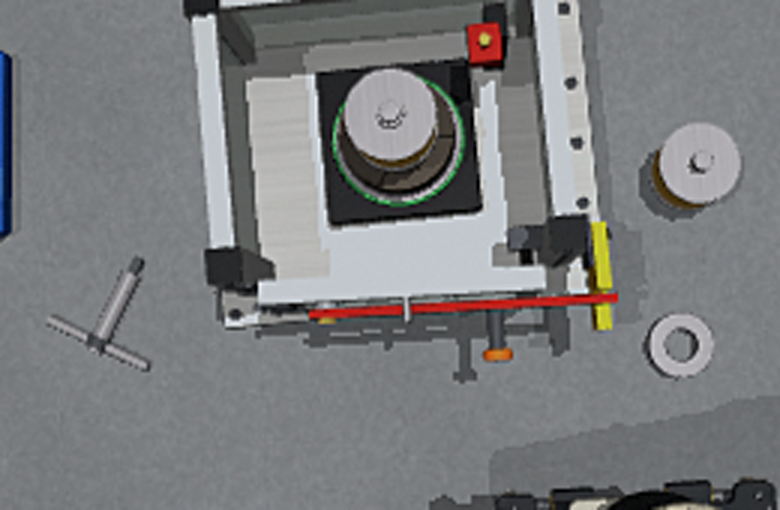

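View pics/z1.png

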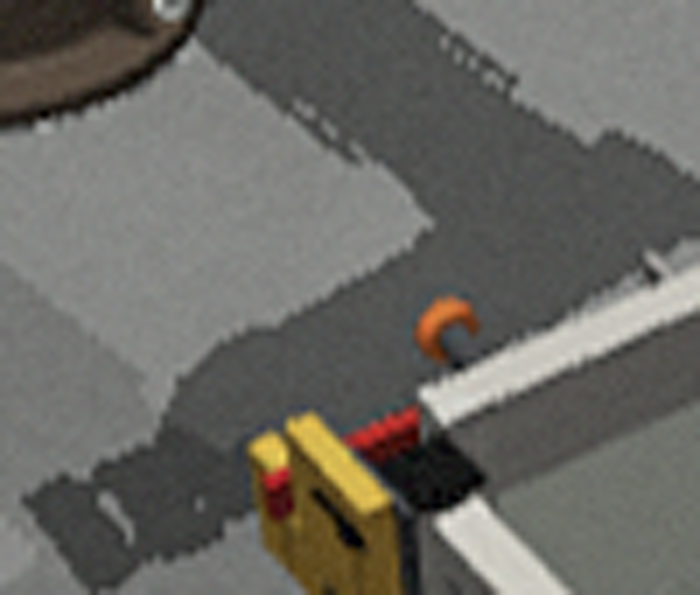

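The top view shows the red bar lying in the notch, its tip at (615,297) between the lug and the back stop, with the gate shut. The scene crop shows the bar low in the notch at (278,492). The bystanders look unmoved, so I hand in.

```bash
python3 -c "
from h import *
print(r.close_job())"
```

```text
the job is handed in; nothing more can be done
None
```

The gate is shut and latched, and I handed the job in at about 14 s.

- **What I did:** I gripped the knob from above at 25 N and lifted the bar about 16 mm. I swung the gate in over the lug and stepped the bar up to the back stop until I felt about 3 N extra at the knob, roughly 2 N at the jaw. I then lowered the bar into the notch, opened the fingers and backed the arm clear.
- **Bar home:** after release its upper surface reads 214 mm, the same as when it was resting at the start.
- **Gate held:** the buffer pushed the bar about 3 mm out against the lug. It then stayed there for the 1.2 s between the pictures taken before and after I backed away.
- **Bystanders:** the chuck key, ring gauge and spare spool look unmoved in the last top view. I judged this by eye and did not measure it.
- **Disagreement:** the two cameras differed by about 3 mm on where the jaw sits, so I set the stop position by touch. The final gate angle reads about 0.044 rad from the top camera. The arm's position gave 0.037 rad while the bar was against the stop, which fits the 3 mm push-out.

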